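# Swap the flat battery of the cordless hand blender

## Robot

A 6-joint arm with a two-finger parallel gripper is mounted at the origin on a cart in front of the work surface, level with it; the furniture and walls round the work are solid. World frame = base frame: x ahead of the robot, y to its left, z up, the work surface at z = 0. Lengths are in m, angles in rad, forces in N, time in s.
With the tool pointing down it reaches from about 0.275 to 1 m from the base axis. Payload 8.4 kg.
Tool frame: the origin (TCP) lies on the centre line of the jaws, within the pads' length; the fingertips stand 17 mm ahead of it and the grasp point (between the pads) lies 2 mm behind it (bot.tcp_to_tips is the z of the fingertips in the tool frame, in m); z points along the fingers, y is the line along which they close (so a half turn about z gives the same grasp; the last joint's range is limited). The gripper opens to 85 mm and grips with 20 to 120 N. Pads are 22 mm wide; open, the fingers measure 114 mm over their backs; the gripper's body (76 mm by 85 mm) begins 54 mm behind the grasp point. The pads swing forward as they close: fully open they stand 13 mm farther back than shut.
Start: joints at [1.275, 0.353, 1.633, -0, 1.155, -0.002], TCP at [0.181, 0.598, 0.248] pointing down, gripper open.
Joint ranges: [-2.63, 2.63], [-0.92, 2.1], [0.06, 2.66], [-1.3, 4.44], [0, 2.69], [-3.02, 3.02]. Speed limits (rad/s): [2.22, 2.22, 2.79, 3.14, 3.14, 3.14].

## Interface

Orientations are given as a unit quaternion [x, y, z, w].
In Python, from workcell import bot, hand, kinematics, get_obs, vision, hand_in gives the robot as it stands. The module is installed in compiled form; this text tells all that it offers. Calls block until the motion is done:
- bot.reach(position, orientation): joint-space move of the TCP to a pose.
- bot.servo_line(position, ori=None, velocity=0.15): straight line of the TCP; ori=None keeps the orientation; velocity is the mean speed in m/s.
- bot.goto_joints(angles): joint-space move.
- hand.move_gripper(opening, strength=None): finger opening in m; strength is the grip in N (None keeps the last); returns when the fingers have stopped.
- bot.dwell(seconds).
- kinematics.solve_ik(position, orientation): joint angles nearest the present ones, or None.
- get_obs(): the state.
- vision.read_camera(name): name is "scene" or "top"; returns a dict with "frame" (384x512x3 uint8, red, green, blue), "intrinsics" (3x3 intrinsics, pixels), "view" (4x4, takes a point from world to camera coordinates). Camera axes: x right, y down, z forward; pixel columns grow to the right and rows downward; lengths in m; the calibration is good to about 2 mm. A picture is of the moment at which its call begins. There is no depth.
A pose or a line that the arm cannot do raises bot.IKError and nothing moves.
- hand_in(): hands the job in; it is judged then, once.
The state is a dict: "time_s": time; "joint_pos": joint angles; "joint_vel": joint speeds; "joint_efforts": joint torques, N m; "position": TCP position; "orientation": TCP orientation; "wrist_force": force on the tool from outside, world axes, zero at the start; "ft_torque": the same for the moment, N m; "gripper_width": finger opening in m; "grip_force": force on a finger pad.
Only numpy, scipy, OpenCV 4.12 (cv2) and the standard library are available. Lean on these libraries where they do the work, as an engineer would, in place of code of your own. Each camera call takes 0.05 s, during which the arm holds its last target. There are 200 camera calls.

## Task

The battery pack on the hand blender is flat. Pinch its two side buttons together to free the catches, slide it back off the blender, and slide it fully onto the empty charger until both catches click out; then take the charged pack off the other charger in the same way and slide it fully onto the blender until it clicks. Do not knock or shift the cup shaker, the pepper shaker and the dip cup that stand beside the work.

Things in the scene. Friction and masses are not known exactly. Their poses are not given: they have to be found in the camera images.
- flat_pack_center (a point): Mid-point of the flat battery pack, latched on the blender at the start: grey block 84 (x) x 44 (y) x 62 mm, 0.3 to 0.45 kg. x: leading end, pushed on first; y: left flank; z: up. Black spring buttons on both flanks, centred lengthwise, 11 mm above this point. Below: foot flange 44 wide, 8 high; over it a waist 32 wide, 6 high.
- charged_pack_center (a point): Mid-point of the charged pack, latched on a charger at the start; the same as the flat pack. Over both buttons a pack measures 59 mm with them out and 47 mm with both fully in: a pinch of 15 to 30 N from above frees the catches and holds the pack. Pushed on with the buttons free, the sloping catches snap in by themselves (10 to 15 N).
- blender_shoe (a point): Slide shoe of the hand blender (white motor body, steel shaft, fixed in a cradle): centre of its flat deck, 74 mm above the table, under the centre of a pack that is home. x: the way a pack is pushed on; z up. The pack's end stop (motor body, top 102 mm above the table) is 43 mm ahead. Home: pack centre 31 mm above this point, 1 to 2 mm play, axes as here.
- charger_1_shoe (a point): The same point on the charger that starts with the charged pack (fixed black box 150 x 86 mm; deck 36 mm, end stop 66 mm above the table). All shoes alike: cheeks 13 mm high, 47.4 mm apart, with inward lips (37 mm apart, 9.5 mm over the deck) that hold the foot flange down, run from 8 mm behind this point to the end stop: a pack comes on and off only along x.
- charger_2_shoe (a point): The same point on the charger that starts empty. On every shoe a flared mouth, 13 mm high, 62 mm wide at its open end, begins 24 mm behind this point. A pack 66 mm or more behind is clear of it and can be lifted, or set down on the bare deck (reaches 78 mm behind), which carries it level for sliding on. Blender and chargers change places between runs.
- flat_pack_left (a joint): Button on the left (+y) flank of the flat pack: thumb pad 28 mm long, 22 mm high, joined to a steel hook at the foot flange that stands out 5 mm. 0 = out, 0.006 m = pressed fully in, hook withdrawn. Spring: 2 N to start, 8 N fully in; returns by itself.
- flat_pack_right (a joint): Button on the right (-y) flank of the flat pack: thumb pad 28 mm long, 22 mm high, joined to a steel hook at the foot flange that stands out 5 mm. 0 = out, 0.006 m = pressed fully in, hook withdrawn. Spring: 2 N to start, 8 N fully in; returns by itself.
- charged_pack_left (a joint): Button on the left (+y) flank of the charged pack: thumb pad 28 mm long, 22 mm high, joined to a steel hook at the foot flange that stands out 5 mm. 0 = out, 0.006 m = pressed fully in, hook withdrawn. Spring: 2 N to start, 8 N fully in; returns by itself.
- charged_pack_right (a joint): Button on the right (-y) flank of the charged pack: thumb pad 28 mm long, 22 mm high, joined to a steel hook at the foot flange that stands out 5 mm. 0 = out, 0.006 m = pressed fully in, hook withdrawn. Spring: 2 N to start, 8 N fully in; returns by itself.
- cup_shaker_center (a point): Centre of the dark steel cup shaker, 51 mm across, 96 mm high, standing 10 to 13 cm to the left of the blender's shoe; bystander.
- pepper_center (a point): Centre of the steel pepper shaker, 47 mm across, 66 mm high, to the left of the charger that starts with a pack; bystander. A tall bottle (83 mm across, 212 mm high) stands about 20 cm beyond that charger's shoe (+x).
- cup_center (a point): Centre of the steel dip cup, 69 mm across, 36 mm high, to the left of the charger that starts empty; bystander.
There are look-alikes about, which are no part of the job. Leave any red or yellow look-alike of the part that bears charged_pack_center alone.

How it is judged:
By the outcome, as a careful person would: the job done as asked, in the order asked, and still so for the second after the job is handed in, with the robot touching nothing.
It also fails if it takes over 67 s, if anything falls off the work surface, if the arm or the gripper's body presses on something with over 40 N, if the wrist force passes 120 N, or if a joint passes its speed limit or range.

## Working session

There is one attempt and no reset: what is moved stays moved. The work goes in short steps, each a Python script; the robot and the scene stay as the last script left them, time stands still between calls to the robot, and variables do not carry over. Pictures are saved under pics/ and viewed, at most 10 in all, crops included, and the job is handed in when it is done.

```bash
mkdir -p pics
python3 - <<'E'
from workcell import *
import cv2,numpy as np
for n in("scene","top"):
    c=vision.read_camera(n);cv2.imwrite(f"pics/{n}0.png",cv2.resize(c["frame"][:,:,::-1],(800,600),interpolation=cv2.INTER_CUBIC))
    np.savez(f"{n}0.npz",**c);print(n,c["intrinsics"].tolist(),np.round(c["view"],4).tolist())
o=get_obs();print(o["orientation"],o["wrist_force"],o["time_s"],bot.tcp_to_tips)
E
```

```text
scene [[452.7648084081527, 0.0, 260.81303061663766], [0.0, 452.7648084081527, 194.96854453822257], [0.0, 0.0, 1.0]] [[0.7779, -0.6283, -0.013, -0.4544], [-0.3128, -0.3692, -0.8751, 0.2807], [0.545, 0.6848, -0.4838, 1.3222], [0.0, 0.0, 0.0, 1.0]]
top [[346.6958230548023, 0.0, 259.5614809036371], [0.0, 346.6958230548023, 191.6013482522821], [0.0, 0.0, 1.0]] [[-0.0048, -0.9998, -0.0171, 0.0067], [-0.9952, 0.0064, -0.0972, 0.6093], [0.0973, 0.0166, -0.9951, 1.1076], [0.0, 0.0, 0.0, 1.0]]
[ 1.46364333e-01  9.89230565e-01 -6.01172309e-04 -9.98961615e-05] [0.09620647 0.46847648 0.32041003] 0.1 0.017
```

View pics/scene0.png

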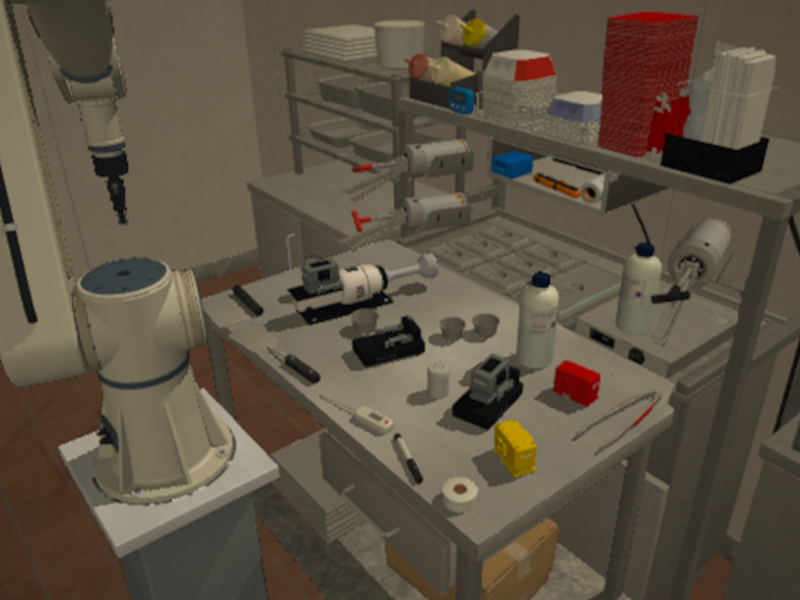

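View pics/top0.png

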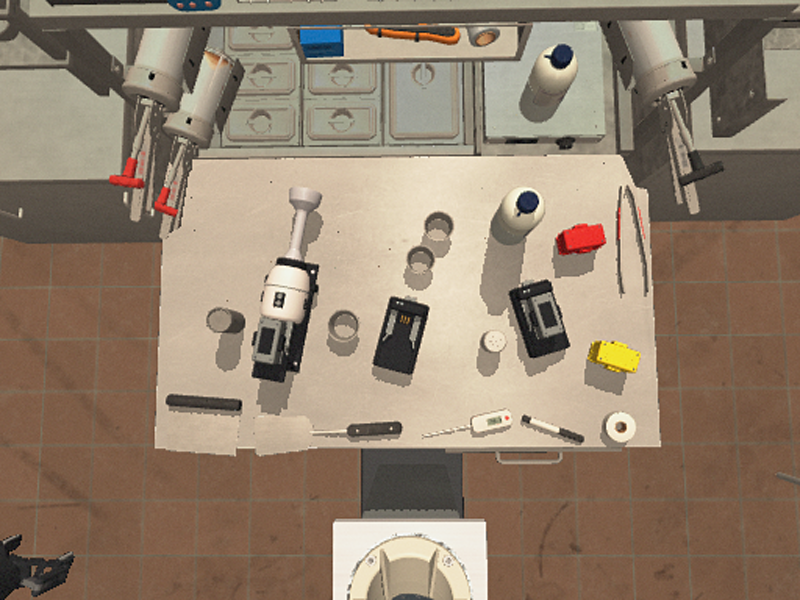

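Run:
```python
import cv2,numpy as np
f=np.load("top0.npz")["frame"][:,:,::-1]
def cr(u,v,w,h,s):
    c=cv2.resize(f[v:v+h,u:u+w],None,fx=s,fy=s,interpolation=cv2.INTER_CUBIC)
    c=cv2.convertScaleAbs(c,alpha=1.5,beta=25)
    for i in range(0,w,10):
        cv2.line(c,(i*s,0),(i*s,6),(0,255,0),1);cv2.putText(c,str(u+i),(i*s,18),0,.35,(0,0,255),1)
    for i in range(0,h,10):
        cv2.line(c,(0,i*s),(6,i*s),(0,255,0),1);cv2.putText(c,str(v+i),(8,i*s+4),0,.35,(0,0,255),1)
    return c
cv2.imwrite("pics/c1.png",cr(150,162,62,86,7)[:600])
cv2.imwrite("pics/c2.png",np.hstack([cr(234,180,48,66,8),cr(320,174,50,66,8)]))
```

```text
(no output)
```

View pics/c1.png

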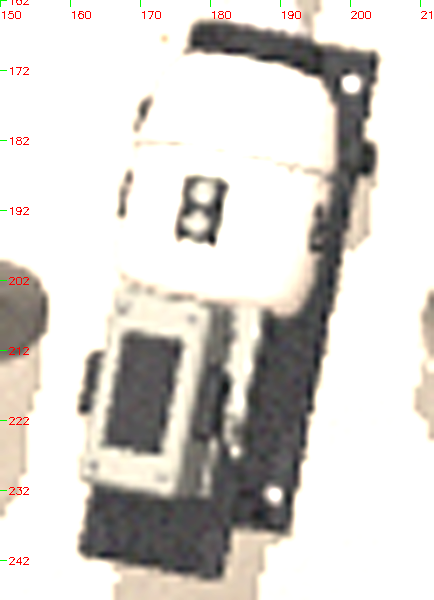

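View pics/c2.png

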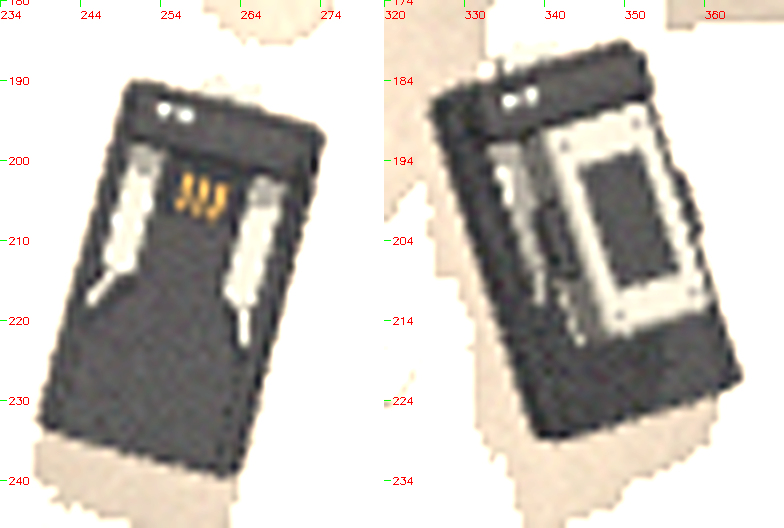

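```bash
cat > loc.py <<'E'
import numpy as np
from scipy.optimize import least_squares
d=np.load("top0.npz");K=d["intrinsics"];V=d["view"]
def proj(P):
    q=K@((V[:3,:3]@P.T)+V[:3,3:]);return (q[:2]/q[2]).T
def fit(loc,px,s,u0,v0,half=None):
    px=np.array(px,float);uv=np.c_[u0+(px[:,0]+.5)/s-.5,v0+(px[:,1]+.5)/s-.5]
    loc=np.array(loc,float)
    def W(p):
        c,sn=np.cos(p[2]),np.sin(p[2]);return np.c_[p[0]+c*loc[:,0]-sn*loc[:,1],p[1]+sn*loc[:,0]+c*loc[:,1],loc[:,2]]
    r=least_squares(lambda p:(proj(W(p))-uv).ravel(),[.5,0,0],x_scale=[.1,.1,.1])
    return r.x,(proj(W(r.x))-uv).round(1)
def pt(u,v,z):
    r=V[:3,:3].T@np.linalg.solve(K,[u,v,1]);c=-V[:3,:3].T@V[:3,3];return (c+r*(z-c[2])/r[2])[:2].round(4)
if __name__=="__main__":
    a,b=.040,.0205
    tops=lambda z:[[a,b,z],[a,-b,z],[-a,b,z],[-a,-b,z]]
    def show(n,r):print(n,r[0][:2].round(4),np.degrees(r[0][2]).round(2),r[1].tolist())
    P=[[115,290],[212,303],[83,483],[180,497]]
    show("bl pack",fit(tops(.136),P,7,150,162))
    show("bl all",fit(tops(.136)+[[-.078,.03,.074],[-.078,-.03,.074]],P+[[83,553],[222,578]],7,150,162))
    P=[[538,130],[648,103],[608,338],[712,306]];P=[[x-384,y] for x,y in P]
    show("c1 pack",fit(tops(.098),P,8,320,174))
    box=[[-.078,.043,.036],[-.078,-.043,.036],[.072,.043,.066],[.072,-.043,.066]]
    B=[[540-384,438],[742-384,378],[432-384,98],[632-384,40]]
    show("c1 box",fit(box,B,8,320,174))
    show("c1 all",fit(tops(.098)+box,P+B,8,320,174))
    show("c2 box",fit(box,[[40,430],[237,477],[128,80],[325,128]],8,234,180))
    for n,u,v,z in [("shaker",225/1.5625,318/1.5625,.096),("pepper",493/1.5625,341/1.5625,.066),("dip",343/1.5625,326/1.5625,.036),("bottle",524/1.5625,203/1.5625,.21)]:print(n,pt(u,v,z))
E
python3 loc.py
```

```text
bl pack [0.5229 0.2655] -8.31 [[0.1, 0.4], [-0.2, 0.5], [0.2, -0.4], [-0.0, -0.4]]
bl all [0.5234 0.2657] -9.19 [[0.2, 0.1], [-0.1, 0.4], [-0.1, -0.7], [-0.3, -0.5], [0.7, 0.6], [-0.3, 0.1]]
c1 pack [ 0.5722 -0.2741] 16.1 [[0.7, 0.5], [-0.3, 0.1], [-0.1, -0.4], [-0.2, -0.2]]
c1 box [ 0.57   -0.2687] 18.24 [[0.1, 1.8], [0.1, 0.8], [-0.4, -0.7], [0.2, -2.0]]
c1 all [ 0.5712 -0.2715] 17.7 [[-0.5, 1.2], [-1.6, 0.4], [-0.5, -0.0], [-0.8, -0.2], [0.8, 1.4], [0.8, 0.7], [0.6, -1.2], [1.3, -2.3]]
c2 box [0.5364 0.013 ] -14.55 [[-0.8, 0.7], [0.4, 1.5], [-0.6, -1.4], [1.0, -0.8]]
shaker [0.5681 0.3602]
pepper [ 0.5205 -0.1728]
dip [0.5538 0.1338]
bottle [ 0.7636 -0.2125]
```

Run:
```python
from loc import *
import numpy as np
def w(x,y,u0,v0,z,s=8):return pt(u0+(x+.5)/s-.5,v0+(y+.5)/s-.5,z)
z=.049
Lf,Ln=w(145,147,234,180,z),w(120,272,234,180,z);Rf,Rn=w(268,178,234,180,z),w(238,300,234,180,z)
for a,b in((Lf,Ln),(Rf,Rn)):print(a,b,np.linalg.norm(a-b),np.degrees(np.arctan2(*(a-b)[::-1])))
print("mid far",(Lf+Rf)/2,"near",(Ln+Rn)/2,"gaps",np.linalg.norm(Lf-Rf),np.linalg.norm(Ln-Rn))
m=(Lf+Rf)/2-(Ln+Rn)/2;print(np.degrees(np.arctan2(m[1],m[0])))
# flare tips
print("flare tips",w(90,302,234,180,z),w(245,345,234,180,z))
# c1 strip in pack frame
p=np.array([.5722,-.2741]);t=np.radians(17)
R=np.array([[np.cos(t),-np.sin(t)],[np.sin(t),np.cos(t)]])
for x,y in((506,147),(540,300),(582,343)):print(R.T@(w(x-384,y,320,174,z)-p))
# orange contacts, stop front
for x,y,zz in((203,195,.036),(128,140,.066),(310,175,.066)):print(w(x,y,234,180,zz))
```

```text
[0.5871 0.0284] [0.5369 0.0386] 0.05122577476232049 -11.485416701758627
[ 0.5743 -0.021 ] [ 0.5255 -0.0086] 0.05035076960682931 -14.257035359650045
mid far [0.5807 0.0037] near [0.5312 0.015 ] gaps 0.051031362905570116 0.0485571827848363
-12.859286002512196
flare tips [0.525  0.0506] [ 0.5075 -0.0113]
[0.04149626 0.02422624]
[-0.02079571  0.03082707]
[-0.04198057  0.02036373]
[0.5684 0.0054]
[0.5886 0.0345]
[ 0.5742 -0.0375]
```

```bash
cat > h.py <<'E'
from workcell import *
import numpy as np
SH={"bl":[.5229,.2655,.074,-8.9],"c2":[.539,.0135,.036,-13.9],"c1":[.572,-.274,.036,17.0]}
def quat(deg):
    q0=None
    best=None
    for k in(0,90):
        a=np.radians(deg/2+k);q=[np.cos(a),np.sin(a),0,0]
        best=q if best is None else best
        yield q
def Q(p,deg):
    c=[]
    for q in quat(deg):
        j=kinematics.solve_ik(p,q)
        if j is not None:c.append((abs(j[5]),q,j))
    c.sort(key=lambda t:t[0]);return c[0][1]
def P(n,x=0,y=0,h=.040):
    s=SH[n];t=np.radians(s[3]);return np.array([s[0]+np.cos(t)*x-np.sin(t)*y,s[1]+np.sin(t)*x+np.cos(t)*y,s[2]+h])
def st(n,tag=""):
    o=get_obs();t=np.radians(SH[n][3]);R=np.array([[np.cos(t),np.sin(t)],[-np.sin(t),np.cos(t)]])
    f=np.array(o["wrist_force"]);d=R@(np.array(o["position"])[:2]-SH[n][:2])
    print(tag,"t%.1f"%o["time_s"],"F(shoe)",(R@f[:2]).round(1),f[2].round(1),"Tz",round(o["ft_torque"][2],2),"w%.4f g%.1f"%(o["gripper_width"],o["grip_force"]),"pos",(d*1000).round(1),round(o["position"][2],4))
    return R@f[:2],f[2]
E
python3 - <<'E'
from h import *
q=Q(P("bl",h=.15),SH["bl"][3]);print(q)
hand.move_gripper(.078,25)
bot.reach(P("bl",h=.13),q);st("bl","above")
bot.servo_line(P("bl",h=.040),velocity=.12);st("bl","down")
hand.move_gripper(.040,25);st("bl","grip")
E
```

```text
[np.float64(0.07758909147106609), np.float64(0.9969854226039088), 0, 0]
above t2.1 F(shoe) [0.2 0.2] 0.6 Tz -0.02 w0.0781 g0.0 pos [-0.4  0.8] 0.2041
down t3.0 F(shoe) [0.7 0. ] 0.1 Tz 0.09 w0.0781 g0.0 pos [0.3 0.4] 0.1146
grip t3.4 F(shoe) [-1.3  3. ] 9.2 Tz -0.09 w0.0450 g24.4 pos [1.  1.3] 0.1159
```

Run:
```python
from h import *
import cv2
for x in(-.006,-.015,-.04,-.076):
    bot.servo_line(P("bl",x,.0004,.0415),velocity=.08)
    f,_=st("bl",x)
    if abs(f[0])>25: print("stop");break
fr=[cv2.resize(vision.read_camera("top")["frame"][150:250,130:230],(400,400),interpolation=2),cv2.resize(vision.read_camera("scene")["frame"][130:230,160:260],(400,400),interpolation=2)]
cv2.imwrite("pics/pull.png",np.hstack(fr)[:,:,::-1])
```

```text
-0.006 t3.7 F(shoe) [-4.8  2.9] 6.1 Tz 0.05 w0.0447 g29.3 pos [-6.5  0.8] 0.1161
-0.015 t3.9 F(shoe) [-0.7  3.3] 6.1 Tz 0.03 w0.0446 g29.3 pos [-14.9   0.9] 0.1161
-0.04 t4.4 F(shoe) [-0.7  3.2] 9.1 Tz 0.15 w0.0449 g29.8 pos [-40.    0.9] 0.1161
-0.076 t5.0 F(shoe) [0.7 0.2] 9.7 Tz -0.0 w0.0448 g30.0 pos [-75.8   0.5] 0.1161
```

View pics/pull.png

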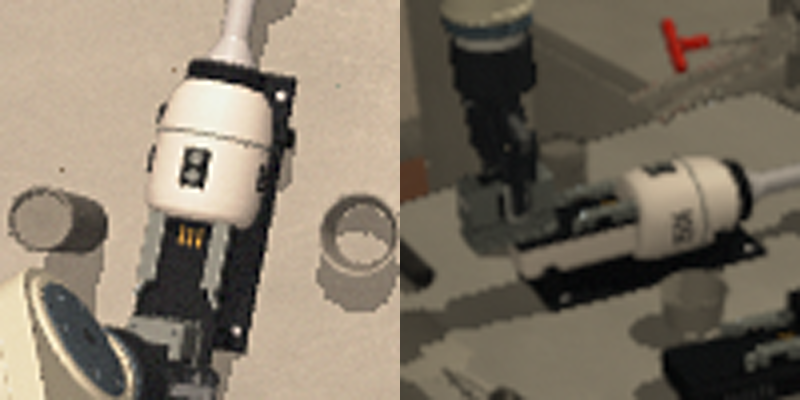

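Run:
```python
from h import *
bot.servo_line(P("bl",-.077,.0005,.085),velocity=.12);st("bl","lift")
p=P("c2",-.073,0,.10);q=Q(p,SH["c2"][3]);print(q)
bot.servo_line(p,q,velocity=.2);st("c2","over")
bot.servo_line(P("c2",-.073,0,.052),velocity=.1);st("c2")
for h in(.048,.046,.044,.0425,.041):
    bot.servo_line(P("c2",-.073,0,h),velocity=.04);f=st("c2",h)
    if f[1]>6:break
import cv2
c=vision.read_camera("top");np.savez("top1.npz",**c)
cv2.imwrite("pics/c2b.png",cv2.resize(c["frame"][175:250,215:315,::-1],(800,600),interpolation=2))
```

```text
lift t5.6 F(shoe) [ 0.3 -0.1] -5.2 Tz -0.01 w0.0449 g26.8 pos [-77.6  -0.1] 0.1582
[np.float64(0.12100313719447373), np.float64(0.992652124759271), 0, 0]
over t7.0 F(shoe) [-0.7 -0.5] -4.5 Tz -0.02 w0.0448 g26.9 pos [-73.2   0.5] 0.136
 t7.6 F(shoe) [-0.2  0.5] -4.4 Tz 0.03 w0.0448 g26.9 pos [-72.9   0.3] 0.0881
0.048 t7.9 F(shoe) [ 0.2 -0.3] -4.5 Tz -0.01 w0.0445 g26.9 pos [-72.9   0.1] 0.0842
0.046 t8.1 F(shoe) [ 0.1 -0. ] -3.6 Tz -0.06 w0.0446 g26.9 pos [-73.  -0.] 0.082
0.044 t8.4 F(shoe) [-0.2 -0.4] -5.2 Tz -0.03 w0.0448 g26.9 pos [-73.1  -0. ] 0.0799
0.0425 t8.6 F(shoe) [-0.5 -0.2] -4.2 Tz -0.0 w0.0449 g26.9 pos [-73.1  -0. ] 0.0784
0.041 t8.9 F(shoe) [-5.9 -2.1] 14.7 Tz -0.03 w0.0449 g31.2 pos [-72.9   0. ] 0.078
```

View pics/c2b.png

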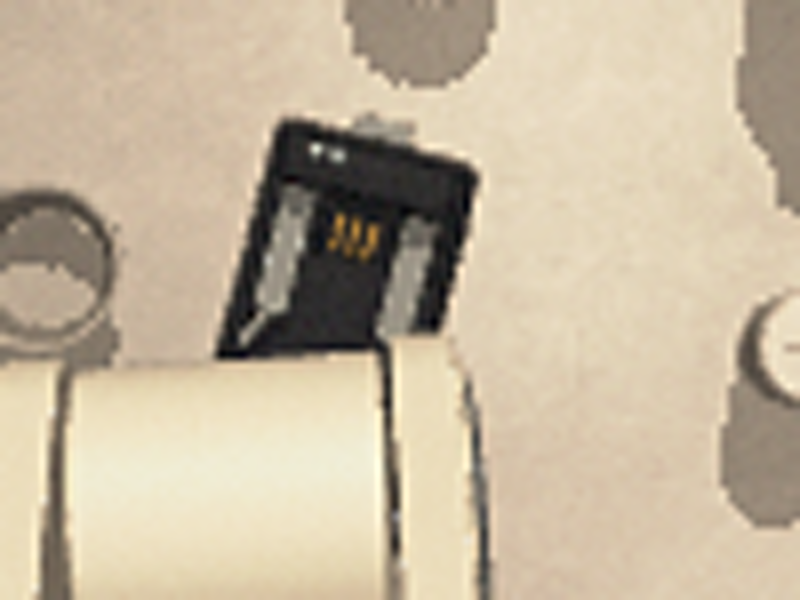

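```bash
cat >> h.py <<'E'
def slide(n,xs,y=0,h=.0422,v=.06,lim=22,ks=.0003):
    for x in xs:
        bot.servo_line(P(n,x,y,h),velocity=v);f,fz=st(n,"%.3f y%.4f"%(x,y))
        if abs(f[1])>2:y+=np.clip(ks*f[1],-.0015,.0015)
        if fz>12:h+=.0005
        if f[0]<-lim:print("STOP");break
    return x,y,h
E
python3 - <<'E'
from h import *
slide("c2",[-.06,-.05,-.04,-.03,-.02,-.012,-.006,-.003,0,.002,.004,.006],lim=20)
E
```

```text
-0.060 y0.0000 t9.3 F(shoe) [0.1 0.2] -1.9 Tz -0.02 w0.0441 g27.6 pos [-59.8   0. ] 0.0781
-0.050 y0.0000 t9.6 F(shoe) [-0.3 -0.9] -0.0 Tz 0.1 w0.0444 g27.6 pos [-49.8   0. ] 0.0781
-0.040 y0.0000 t9.9 F(shoe) [0.9 0.6] -0.9 Tz -0.01 w0.0448 g27.6 pos [-39.8  -0. ] 0.0781
-0.030 y0.0000 t10.2 F(shoe) [0.4 0.3] -1.5 Tz 0.04 w0.0452 g27.6 pos [-29.7   0. ] 0.0781
-0.020 y0.0000 t10.6 F(shoe) [-0.  -0.4] -0.6 Tz 0.04 w0.0443 g27.7 pos [-19.7   0. ] 0.0782
-0.012 y0.0000 t10.8 F(shoe) [-0.9 -0.7] 0.6 Tz 0.02 w0.0449 g27.9 pos [-11.9  -0. ] 0.0781
-0.006 y0.0000 t11.1 F(shoe) [-1.7 -0.1] 2.3 Tz -0.01 w0.0451 g28.2 pos [-6. -0.] 0.0781
-0.003 y0.0000 t11.3 F(shoe) [-3.3 -0.5] 3.8 Tz 0.03 w0.0450 g28.5 pos [-3.3 -0.1] 0.0781
0.000 y0.0000 t11.6 F(shoe) [-2.7 -0.6] 1.7 Tz -0.02 w0.0447 g28.3 pos [ 0. -0.] 0.0781
0.002 y0.0000 t11.8 F(shoe) [-5.6 -0.5] 3.5 Tz -0.02 w0.0447 g28.8 pos [ 1.6 -0.1] 0.0781
0.004 y0.0000 t12.1 F(shoe) [-11.7   1.3] 10.7 Tz -0.06 w0.0449 g30.4 pos [ 1.9 -0.1] 0.0781
0.006 y0.0000 t12.3 F(shoe) [-18.9   1.8] 17.6 Tz -0.0 w0.0449 g31.9 pos [ 2.1 -0.1] 0.078
```

Run:
```python
from h import *
hand.move_gripper(.066,25);st("c2","rel")
bot.servo_line(P("c2",.002,0,.0422));st("c2")
for w in(.058,.056,.0545):
    hand.move_gripper(w,20);st("c2",w)
hand.move_gripper(.075,25);st("c2","open")
bot.servo_line(P("c2",0,0,.13),velocity=.2)
q=Q(P("c1",h=.13),SH["c1"][3]);print(q)
bot.reach(P("c1",h=.13),q)
import cv2
t=vision.read_camera("top")["frame"];s=vision.read_camera("scene")["frame"]
cv2.imwrite("pics/c2c.png",np.hstack([cv2.resize(t[170:250,230:290],(400,533),interpolation=2),cv2.resize(s[180:247,215:265],(400,533),interpolation=2)])[:,:,::-1])
st("c1")
```

```text
rel t12.7 F(shoe) [0.7 0.9] -0.4 Tz -0.04 w0.0659 g0.0 pos [7.1 0.2] 0.0784
 t12.9 F(shoe) [-0.8 -0.1] -0.6 Tz 0.07 w0.0660 g0.0 pos [ 1.9 -0. ] 0.0782
0.058 t13.2 F(shoe) [-0.4 -0.2] 2.2 Tz -0.04 w0.0579 g2.6 pos [ 2.1 -0. ] 0.0783
0.056 t13.4 F(shoe) [-0.5  0.1] 4.0 Tz -0.09 w0.0558 g3.5 pos [2.2 0. ] 0.0784
0.0545 t13.6 F(shoe) [-1.6 -0.8] 6.3 Tz -0.06 w0.0543 g4.2 pos [2.2 0.1] 0.0784
open t13.9 F(shoe) [-0.7 -1.5] -0.4 Tz 0.04 w0.0755 g0.0 pos [ 1.9 -0. ] 0.078
[np.float64(0.9890158633619168), np.float64(0.14780941112961063), 0, 0]
 t16.5 F(shoe) [-0.5 -0.5] 0.4 Tz 0.02 w0.0751 g0.0 pos [0.2 0.5] 0.1658
```

View pics/c2c.png

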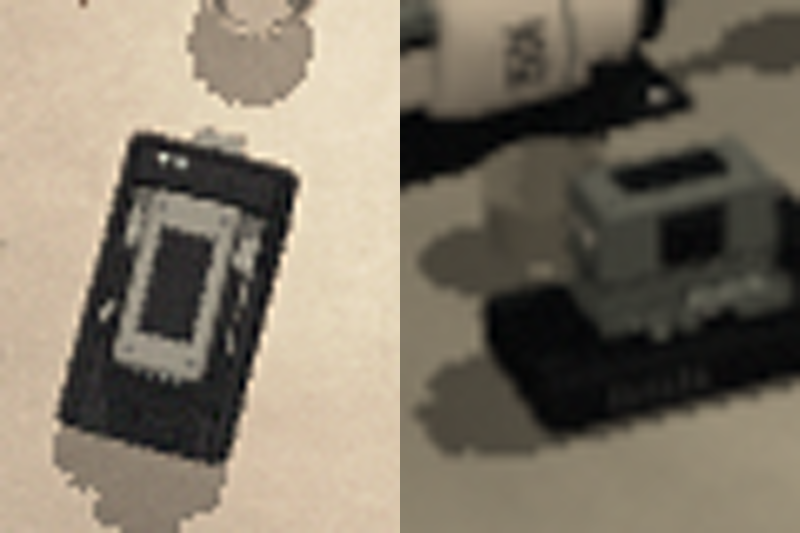

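Run:
```python
from h import *
for n,xs in(("c1",(0,-.077)),("bl",(-.073,.003))):
  for k,q in zip((0,90),quat(SH[n][3])):
    print(n,k,[None if (j:=kinematics.solve_ik(P(n,x,0,h),q)) is None else np.round(j,2).tolist() for x in xs for h in(.04,.1)])
print(np.round(get_obs()["joint_pos"],2))
```

```text
c1 0 [[-0.45, 0.56, 1.73, -0.0, 0.84, 0.83], [-0.45, 0.49, 1.7, -0.0, 0.95, 0.83], [-0.54, 0.5, 1.86, -0.0, 0.78, 0.73], [-0.54, 0.41, 1.83, -0.0, 0.9, 0.73]]
c1 90 [[-0.45, 0.56, 1.73, -0.0, 0.84, -2.32], [-0.45, 0.49, 1.7, -0.0, 0.95, -2.32], [-0.54, 0.5, 1.86, -0.0, 0.78, -2.41], [-0.54, 0.41, 1.83, -0.0, 0.9, -2.41]]
bl 0 [[0.55, 0.38, 1.95, -0.0, 0.81, 2.27], [0.55, 0.29, 1.91, -0.0, 0.94, 2.27], [0.46, 0.46, 1.82, -0.0, 0.87, 2.19], [0.46, 0.38, 1.78, -0.0, 0.98, 2.19]]
bl 90 [[0.55, 0.38, 1.95, -0.0, 0.81, -0.87], [0.55, 0.29, 1.91, -0.0, 0.94, -0.87], [0.46, 0.46, 1.82, -0.0, 0.87, -0.95], [0.46, 0.38, 1.78, -0.0, 0.98, -0.95]]
[-0.45  0.45  1.68  0.    1.01  0.82]
```

Run:
```python
from h import *
bot.servo_line(P("c1",0,0,.0405),velocity=.12);st("c1","down")
hand.move_gripper(.040,25);st("c1","grip")
```

```text
down t17.4 F(shoe) [ 0.2 -0.1] 0.7 Tz 0.03 w0.0753 g0.0 pos [ 0.4 -0.4] 0.0771
grip t17.8 F(shoe) [-0.3  0.3] 7.8 Tz -0.11 w0.0447 g24.9 pos [ 0.8 -1. ] 0.0783
```

Run:
```python
from h import *
y=0
for x in(-.006,-.015,-.03,-.045,-.06,-.077):
    bot.servo_line(P("c1",x,y,.0415),velocity=.08)
    f,_=st("c1",x)
    if abs(f[1])>3:y+=.0003*f[1]
    if abs(f[0])>25: print("stop");break
else:
    bot.servo_line(P("c1",-.078,y,.115),velocity=.15);st("c1","lift")
```

```text
-0.006 t18.0 F(shoe) [-2.7 -0.1] 7.7 Tz -0.02 w0.0448 g28.9 pos [-6.3 -0.4] 0.0785
-0.015 t18.3 F(shoe) [0.3 0.7] 7.6 Tz 0.01 w0.0448 g28.6 pos [-14.9  -0.6] 0.0785
-0.03 t18.6 F(shoe) [-1.3 -0.3] 8.4 Tz -0.03 w0.0447 g28.9 pos [-30.3  -0.7] 0.0785
-0.045 t18.9 F(shoe) [-1.8 -1.1] 8.9 Tz -0.04 w0.0447 g28.9 pos [-45.3  -0.7] 0.0785
-0.06 t19.3 F(shoe) [-0.5 -0.9] 8.2 Tz -0.02 w0.0447 g28.9 pos [-60.3  -0.7] 0.0784
-0.077 t19.6 F(shoe) [-0.7  0.1] 9.0 Tz -0.01 w0.0446 g29.0 pos [-77.3  -0.7] 0.0784
lift t20.3 F(shoe) [-0.2  0. ] -4.0 Tz -0.02 w0.0444 g26.2 pos [-78.8   0.6] 0.1501
```

Run:
```python
from h import *
q=next(quat(SH["bl"][3]))
a=get_obs()["position"];bot.servo_line([a[0]-.02,a[1],.20],velocity=.15)
y=.0010
p=P("bl",-.073,y,.126);bot.servo_line(p,q,velocity=.25);st("bl","over")
bot.servo_line(P("bl",-.073,y,.05),velocity=.12);st("bl")
for h in(.046,.044,.0425,.0415):
    bot.servo_line(P("bl",-.073,y,h),velocity=.04);f=st("bl",h)
    if f[1]>4:break
slide("bl",[-.06,-.05,-.04,-.03,-.02,-.012,-.006,-.003,0,.002],y=y,h=.0422,lim=18)
```

```text
over t23.2 F(shoe) [ 0.7 -1.1] -3.1 Tz 0.0 w0.0449 g26.3 pos [-72.9   0.4] 0.2
 t24.0 F(shoe) [-0.3 -0.2] -3.3 Tz 0.01 w0.0445 g26.3 pos [-72.6   1.2] 0.1245
0.046 t24.3 F(shoe) [-0.4 -0.3] -3.5 Tz -0.02 w0.0450 g26.3 pos [-72.9   1.1] 0.1203
0.044 t24.5 F(shoe) [-0.7  0.7] -3.0 Tz 0.03 w0.0446 g26.3 pos [-73.   1.] 0.118
0.0425 t24.8 F(shoe) [-0.3  0.8] -2.9 Tz 0.0 w0.0446 g26.5 pos [-72.9   1.2] 0.1166
0.0415 t25.0 F(shoe) [-3.3 -1.5] 9.4 Tz 0.04 w0.0449 g29.3 pos [-72.8   1.2] 0.1164
-0.060 y0.0010 t25.4 F(shoe) [2.6 1.8] 0.6 Tz 0.03 w0.0448 g27.4 pos [-59.1   1.4] 0.1165
-0.050 y0.0010 t25.7 F(shoe) [-0.7  0.8] 4.0 Tz 0.01 w0.0447 g28.2 pos [-49.9   1.1] 0.1165
-0.040 y0.0010 t26.0 F(shoe) [-2.6  0.6] 6.7 Tz -0.03 w0.0451 g28.6 pos [-40.3   1.1] 0.1165
-0.030 y0.0010 t26.3 F(shoe) [-0.6 -0. ] 6.1 Tz -0.03 w0.0448 g28.4 pos [-30.    1.2] 0.1165
-0.020 y0.0010 t26.7 F(shoe) [-0.6  0.2] 6.3 Tz -0.03 w0.0445 g28.6 pos [-20.1   1.2] 0.1165
-0.012 y0.0010 t26.9 F(shoe) [-1.9  0.7] 5.8 Tz -0.01 w0.0447 g28.7 pos [-12.2   1.1] 0.1165
-0.006 y0.0010 t27.2 F(shoe) [-4.3 -0.2] 7.7 Tz 0.02 w0.0448 g28.8 pos [-6.4  1.1] 0.1165
-0.003 y0.0010 t27.4 F(shoe) [-5.   1.4] 9.7 Tz -0.02 w0.0447 g29.2 pos [-4.  1.] 0.1165
0.000 y0.0010 t27.7 F(shoe) [-5.7 -0.1] 9.8 Tz 0.02 w0.0450 g29.3 pos [-1.1  0.9] 0.1165
0.002 y0.0010 t27.9 F(shoe) [-7.4 -0.5] 9.5 Tz 0.04 w0.0447 g29.4 pos [0.7 0.9] 0.1164
```

Run:
```python
from h import *
x,y,h=slide("bl",[.003,.004,.005,.006,.007,.008,.009,.010],y=.001,h=.0425,lim=17)
```

```text
0.003 y0.0010 t28.2 F(shoe) [-5.9  0.1] 7.4 Tz 0.05 w0.0443 g28.7 pos [1.9 0.9] 0.1165
0.004 y0.0010 t28.4 F(shoe) [-7.1  1.3] 9.2 Tz -0.05 w0.0449 g29.1 pos [2.4 0.9] 0.1165
0.005 y0.0010 t28.7 F(shoe) [-11.6   1.1] 11.9 Tz -0.09 w0.0448 g29.7 pos [2.6 0.9] 0.1165
0.006 y0.0010 t28.9 F(shoe) [-15.3   1.6] 13.6 Tz -0.05 w0.0447 g30.3 pos [2.8 0.9] 0.1165
0.007 y0.0010 t29.2 F(shoe) [-17.6   4.2] 12.3 Tz -0.05 w0.0443 g29.9 pos [2.9 0.8] 0.1166
STOP
```

Run:
```python
from h import *
hand.move_gripper(.066,25);st("bl","rel")
bot.servo_line(P("bl",.0025,.0009,.0422));st("bl")
for w in(.058,.056,.0545):
    hand.move_gripper(w,20);st("bl",w)
hand.move_gripper(.075,25);st("bl","open")
bot.servo_line(P("bl",0,0,.15),velocity=.2)
bot.servo_line([.36,.12,.3],velocity=.25)
import cv2
t=vision.read_camera("top")["frame"];s=vision.read_camera("scene")["frame"]
cv2.imwrite("pics/end.png",np.hstack([cv2.resize(t[150:250,130:330],(800,400),interpolation=2)])[:,:,::-1])
cv2.imwrite("pics/end2.png",cv2.resize(s[150:270,170:350],(800,533),interpolation=2)[:,:,::-1])
st("bl")
```

```text
rel t29.5 F(shoe) [0.1 0.2] 0.1 Tz -0.02 w0.0660 g0.0 pos [7.3 1. ] 0.1169
 t29.8 F(shoe) [ 0.1 -0.1] -0.6 Tz -0.0 w0.0658 g0.0 pos [2.3 0.8] 0.1161
0.058 t30.0 F(shoe) [-0.9  0. ] 2.1 Tz -0.03 w0.0582 g2.7 pos [2.6 0.9] 0.1164
0.056 t30.2 F(shoe) [-1.6  0.5] 4.9 Tz -0.05 w0.0561 g3.5 pos [2.6 1. ] 0.1165
0.0545 t30.5 F(shoe) [-2.4  0. ] 5.6 Tz -0.09 w0.0543 g4.2 pos [2.6 1. ] 0.1165
open t30.8 F(shoe) [ 0.8 -0.9] 0.4 Tz 0.02 w0.0749 g0.0 pos [2.5 0.8] 0.116
 t32.7 F(shoe) [-0.6  0.7] -0.2 Tz -0.01 w0.0749 g0.0 pos [-138.  -168.4] 0.2994
```

View pics/end.png

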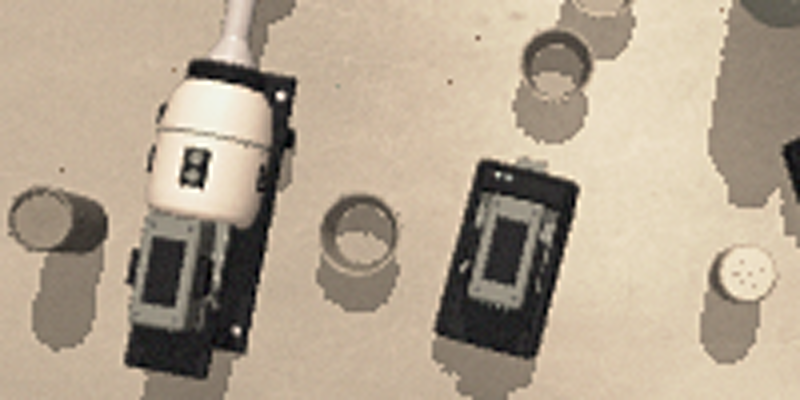

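View pics/end2.png

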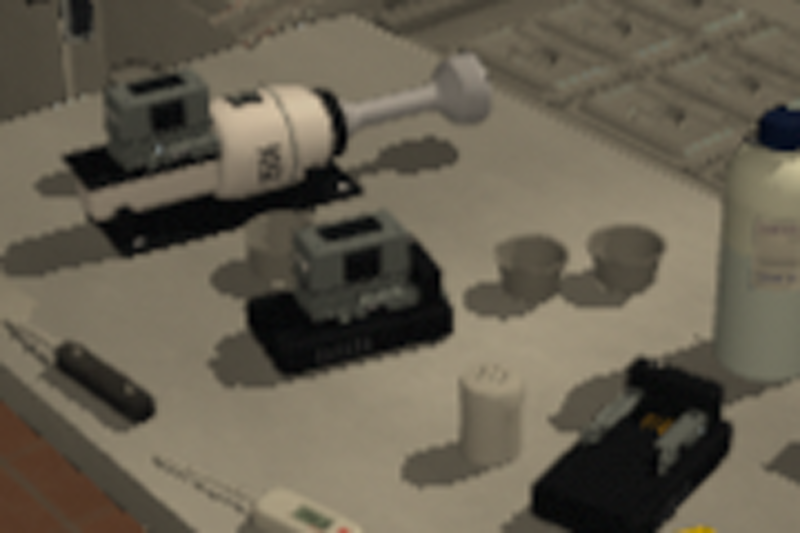

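Both packs sit home against their end stops (blender pack at about (165,265) in the top crop, charger 2 pack at about (505,250)). The buttons are out, charger 1 is empty, and the bystanders have not moved.

```bash
python3 -c "
from workcell import *
print(hand_in())"
```

```text
the job is handed in; nothing more can be done
None
```

The job is done and handed in at about 33 s: the flat pack is latched on the charger that started empty, the charged pack is latched on the blender, and the cup shaker, pepper shaker and dip cup were not moved.

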